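# Move the battery from the charger to the work light

## Task

The work light on the bench needs the battery that is locked in the charger. Press the charger's catch so that the battery pops free, slide it back off the charger's rail, then slide it along the rail of the light until the light's catch clicks behind its ridge and holds it; let go. Push no harder than is needed, do not wrench the battery out against a catch, and leave the other things on the bench where they are.

Things in the scene. Friction and masses are not known exactly. Their poses are not given: they have to be found in the camera images.
- battery_mid (a point): Centre of the loose dark battery pack (about 0.45 kg), 36 mm above its underside; z up, x = its leading end. 100 mm long (x -50..50), 56 mm wide, 60 mm high over its rear part (x -50..15): grasp it there across the 56 mm width, about x = -15. Below is a T-shaped foot: flange 96 x 44 x 6 mm, neck 28 mm wide, body from 14.5 mm up. Starts locked in the charger
- battery_ridge (a point): Top of the cross ridge at the battery's leading end, 34 mm ahead of its centre and 55 mm above its underside: flat over 8 mm, sloping down in front to the leading edge; behind it is a 15 mm long gap, 47 mm high, into which a catch's tooth drops
- charger: Fixed charger: rail dock, grey vented box behind. Origin on the bench under the centre of the locked battery, which is then 56 mm up; x = the way a battery slides in. Rail floor 20 mm above the bench, x -110..100 mm. The two lips over the flange cover x -5..33 (channel 47 mm, slot 33 mm wide, tops 31.5 mm above the bench); flared mouth walls, 28 mm up, reach to x = -36
- charger_apron (a point): Point on the charger's open rail floor, 65 mm before its origin, 20 mm above the bench. With its centre over this point (56 mm above the bench) the battery stands clear of the lips and can be lifted straight off or set down; it is clear from 58 mm before the origin
- charger_catch (a joint): Charger's catch, a steel rocker on the end stop: 0 = at rest, tooth down; grows to 0.30 rad as its pad is pressed (some 6 to 10 N). The tooth lets go above about 0.17 rad (pad down some 5 mm of its 8 mm)
- charger_pad (a point): Centre of the top of the charger catch's black thumb pad (26 x 40 mm), 87 mm beyond the locked battery's centre and about 85 mm above the bench: press straight down here
- charger_eject (a joint): Charger's spring plunger in the end stop, how far it stands out: 0.003 m with the battery locked, 0 at the hard stop, 0.015 m fully out. Once the catch is pressed it pushes the battery back 12 mm or somewhat more (8 N falling to 4 N), past the tooth, and it is free to be slid off
- lamp: Fixed work light: the same rail dock with the same sizes and origin as the charger's, with a wide tilted light panel (190 mm) behind. x = the way the battery slides in. Its end stop with plunger and catch is clamped on by hand up to 20 mm nearer or farther than the charger's, so the battery locks with its centre somewhere between x = -20 and 20 mm: feel for it
- lamp_apron (a point): The same point on the light's open rail floor, 65 mm before its origin, 20 mm above the bench: set the battery down with its centre over it, then slide it in
- lamp_catch (a joint): Light's catch, the same rocker: 0 at rest (tooth down), about 0.15 rad while the ridge passes under it, back to 0 when it has clicked. Needs no pressing
- lamp_eject (a joint): Light's spring plunger, how far it stands out: 0.015 m when empty, about 0.003 m with the battery locked, 0 with it against the hard stop, 3 mm past the click. Pushing in takes about 12 to 18 N along the rail just before the click; over 40 N harms the battery
- billet: Bystander: a loose squared wood billet, 200 x 55 x 45 mm; origin under its centre
- file: Bystander: a loose file with a round wooden handle, 340 mm long, 28 mm thick; origin on the bench near its middle
Mind the look-alikes: they are no part of the job. What is shaped like the part that bears battery_mid but red or yellow is not meant.

How it is judged:
On the way, in this order (a step that is already met when the one before it is completed fails the run):
1. the charger's catch is pressed and the battery has popped back from its stop (value of joint charger_eject above 0.011 m and horizontal distance between battery_mid and charger below 0.055 m), for 0.1 s.
2. the battery is off the charger's rail (horizontal distance between battery_mid and charger above 0.1 m), for 0.1 s.
At the end, for the whole second after the job is handed in: The battery rests in the light's rail (within 4 mm of its middle line and 0.06 rad of its direction, at most 24 mm short of its origin), with the plunger out less than 5.5 mm and the light's catch back down (under 0.05 rad), so that the catch alone holds it (value of joint lamp_eject below 0.0055 m and value of joint lamp_catch below 0.05 rad and x of battery_mid in the frame of lamp above -0.024 m and y of battery_mid in the frame of lamp between -0.004 and 0.004 m and angle between the x axis of battery_mid and the x axis of lamp, either way round below 0.06 rad and linear speed of battery below 0.02 m/s); the robot touches nothing.
It fails at once if the battery is pushed on the light's end stop or catch with more than 40 N (contact force between battery and lamp_stop above 40 N).
It fails at once if the battery is wrenched against the charger's end stop or catch with more than 40 N (contact force between battery and charger_stop above 40 N).
It fails at once if the billet or the file is moved more than 30 mm (distance of any of billet, file from where it was at the start of the episode above 0.03 m).
It also fails if it takes over 59 s, if anything falls off the work surface, if the arm or the gripper's body presses on something with over 40 N, if the wrist force passes 120 N, or if a joint passes its speed limit or range.

## Robot

A 7-joint arm with a two-finger parallel gripper is mounted at the origin on the work surface. World frame = base frame: x ahead of the robot, y to its left, z up, the work surface at z = 0. Lengths are in m, angles in rad, forces in N, time in s.
With the tool pointing down it reaches from about 0.425 to 0.925 m from the base axis. Payload 6.8 kg.
Tool frame: the origin (TCP) lies on the centre line of the jaws, within the pads' length; the fingertips stand 19 mm ahead of it and the grasp point (between the pads) is the TCP; z points along the fingers, y is the line along which they close (so a half turn about z gives the same grasp; the last joint's range is limited). The gripper opens to 85 mm and grips with 20 to 120 N. Pads are 22 mm wide; open, the fingers measure 114 mm over their backs; the gripper's body (76 mm by 85 mm) begins 54 mm behind the grasp point. The pads swing forward as they close: fully open they stand 13 mm farther back than shut.
Start: joints at [-1.304, 0.477, 0.022, 1.555, -0.011, 1.109, -0.083], TCP at [0.247, 0.628, 0.215] pointing down, gripper open.
Joint ranges: [-2.96, 2.96], [-0.34, 2.1], [-1.41, 1.46], [0.24, 2.44], [-1.37, 4.51], [0.17, 1.92], [-2.96, 2.96]. Speed limits (rad/s): [2.39, 2.39, 3.14, 3.14, 3.14, 3.14, 3.14].

## Interface

Orientations are given as a rotation vector (axis times angle).
In Python, from bench import r gives the robot as it stands. The module is installed in compiled form; this text tells all that it offers.
- The arm moves only by the tool arm_command, never from a script. Its argument "rows" is a list of rows, each an object of numbers: "fingers": the opening, from -1 (shut) to 1 (fully open); "x", "y", "z": the shift along the tool's x, y, z in m; "ax", "ay", "az": the turn, a rotation vector about the tool's x, y, z in degrees. In form: [{"fingers": .., "x": .., "y": .., "z": .., "ax": .., "ay": .., "az": ..}, ...]. A call has 1 to 10 rows; each row shifts and turns the commanded pose from where the row before left it, along the tool's axes as they then stand; what a row does not reach is not made up. A row lasts 1/12 s, in which the tool goes at most 41.7 mm and 7.16 degrees, less where a joint would pass 70% of its speed; a pose out of reach is approached as far as the arm can. A call is refused whole if a number of a shift passes 0.0417 or a number of a turn 7.16, either way. A call with a gripper value outside its range is refused whole. The fingers move at their own pace and stop on an object; "grip_force" is the grip in N (left out, the last holds). Time passes only in rows, so rows that do not move let the fingers close. It gives the time, the measured TCP pose, the force, the opening and the grip force at its end, in the units of the state.
- r.get_obs(): the state, without advancing time (a new reading comes with each control period).
- r.grab_frame(name): name is "side" or "top" or "wrist"; returns a dict with "frame" (480x640x3 uint8, red, green, blue), "depth" (480x640 float32, m along the optical axis (not along the pixel's ray), 0 where there is no reading), "K" (3x3 intrinsics, pixels), "world_from_camera" (4x4, takes a point from camera to world coordinates). Camera axes: x right, y down, z forward; pixel columns grow to the right and rows downward; lengths in m; the calibration is good to about 2 mm. A picture is of the moment at which its call begins.
- r.hand_in(): hands the job in; it is judged then, once.
The state is a dict: "clock": time; "joints": joint angles; "qvel": joint speeds; "tau": joint torques, N m; "tcp_pos": TCP position; "orientation": TCP orientation; "contact_force": force on the tool from outside, world axes, zero at the start; "moment": the same for the moment, N m; "grip_width": finger opening in m; "gripper_force": force on a finger pad.
Only numpy, scipy, OpenCV 4.12 (cv2) and the standard library are available. Lean on these libraries where they do the work, as an engineer would, in place of code of your own. Each camera call takes 0.05 s, during which the arm holds its last target. There are 200 camera calls.

## Working session

There is one attempt and no reset: what is moved stays moved. The work goes in short steps, Python scripts to look and compute and a tool call to move; the robot and the scene stay as the last step left them, time stands still between calls to the robot, and variables do not carry over. Pictures are saved under pics/ and viewed, at most 10 in all, crops included, and the job is handed in when it is done.

Besides the shell and the picture viewer there is one more tool, called as name([rows], argument=value, ...), one row to a line, values as JSON. arm_command: Moves the arm, as the interface text tells. Its arguments: {"type":"object","properties":{"rows":{"type":"array"},"grip_force":{"type":"number"}},"required":["rows"]}

```bash
mkdir -p pics; cat > h.py <<'E'
import numpy as np, cv2
from bench import r
from scipy.spatial.transform import Rotation as R
def grab(n):
    f=r.grab_frame(n); return f
def cloud(f):
    K=f["K"];d=f["depth"];h,w=d.shape
    u,v=np.meshgrid(np.arange(w),np.arange(h))
    p=np.stack([(u-K[0,2])/K[0,0]*d,(v-K[1,2])/K[1,1]*d,d],-1)
    T=f["world_from_camera"]; return p@T[:3,:3].T+T[:3,3]
E
python3 - <<'E'
from h import *
o=r.get_obs();print(o)
for n in("top","side"):
    f=grab(n);cv2.imwrite(f"pics/{n}0.png",f["frame"][:,:,::-1]);np.savez(f"{n}0.npz",**f)
    print(n,f["K"],f["world_from_camera"].round(3))
E
```

```text
{'clock': 0.0, 'joints': array([-1.30412092,  0.47778074,  0.02235707,  1.55643403, -0.01149405,
        1.10928859, -0.08313517]), 'qvel': array([-1.26465501e-03,  1.04130282e-03,  5.51700679e-06, -5.58554008e-05,
       -4.95736687e-04,  1.81889893e-03, -7.56591995e-04]), 'tau': array([-1.09942728e-03, -5.96447647e+01,  1.60754833e+00, -2.81193978e+01,
        1.24240288e-02,  9.39383288e-03,  2.11324232e-05]), 'tcp_pos': array([0.24689733, 0.62757308, 0.21424641]), 'orientation': array([-5.85261587e-01, -3.08640259e+00,  2.78370668e-03]), 'contact_force': array([-0.09693188, -0.54591935, -0.28720437]), 'moment': array([ 0.00735737, -0.0020355 ,  0.05719913]), 'gripper_force': 0.0, 'grip_width': 0.0852877459608245}
top [[513.00719647   0.         317.2469524 ]
 [  0.         513.00719647 240.97127655]
 [  0.           0.           1.        ]] [[-0.008 -0.996  0.092  0.35 ]
 [-1.     0.007 -0.014  0.02 ]
 [ 0.013 -0.092 -0.996  1.495]
 [ 0.     0.     0.     1.   ]]
side [[621.44412906   0.         328.7351549 ]
 [  0.         621.44412906 237.2300342 ]
 [  0.           0.           1.        ]] [[ 0.965 -0.129  0.229  0.082]
 [-0.261 -0.551  0.793 -1.343]
 [ 0.024 -0.825 -0.565  1.027]
 [ 0.     0.     0.     1.   ]]
```

View pics/top0.png

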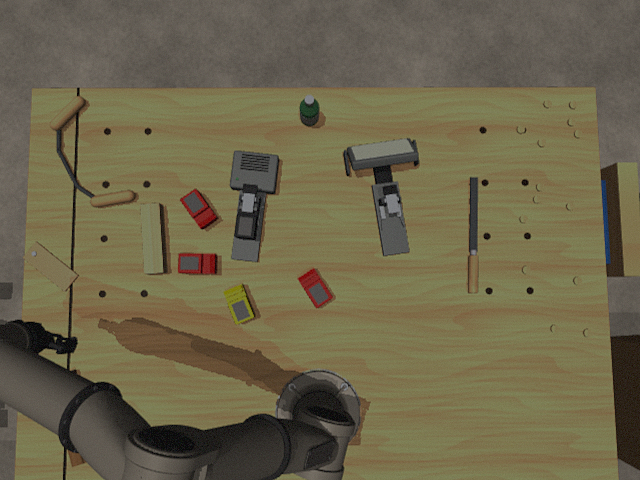

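View pics/side0.png

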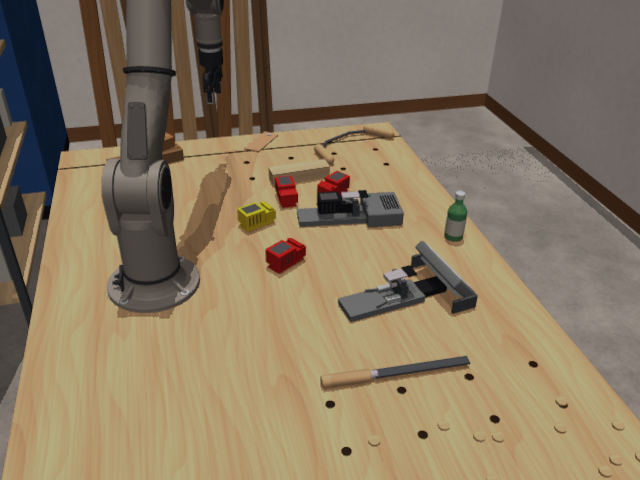

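Top view: charger with vented box at (255,170), dark battery at (246,225) on its rail, its catch at (249,195). Lamp panel at (382,155), its rail at (391,215). Look-alikes for the battery: red ones at (198,208), (197,264) and (315,288), yellow at (239,303). My choice is the dark one at (246,225). The billet is at (152,238), the file at (473,235).

```bash
python3 - <<'E'
from h import *
f=dict(np.load("top0.npz"));P=cloud(f);im=f["frame"]
hsv=cv2.cvtColor(im,cv2.COLOR_RGB2HSV)
print("bench z",np.median(P[300:330,400:450,2]))
for n,(u0,u1,v0,v1) in dict(ch=(225,285,145,270),la=(340,425,135,262)).items():
    Q=P[v0:v1,u0:u1];S=hsv[v0:v1,u0:u1,1]
    m=((S<70)&(abs(Q[...,2]-.02)<.006)).astype(np.uint8)
    m=cv2.morphologyEx(m,cv2.MORPH_OPEN,np.ones((3,3)))
    nl,L,st,_=cv2.connectedComponentsWithStats(m);k=1+np.argmax(st[1:,4])
    pts=Q[L==k];print(n,len(pts),pts[:,2].mean(),st[k])
    print(cv2.minAreaRect((pts[:,:2]*1000).astype(np.float32)))
    # height samples along column lines
    vis=cv2.resize(im[v0-5:v1+5,u0-10:u1+10],None,fx=4,fy=4,interpolation=cv2.INTER_CUBIC)
    cv2.imwrite(f"pics/{n}.png",vis[:,:,::-1])
    zz=np.round(Q[...,2]*1000).astype(int)
    if n=="ch":
        print(zz[::3,::3])
a=cv2.imread("pics/ch.png");b=cv2.imread("pics/la.png");h=max(a.shape[0],b.shape[0])
pad=lambda x:cv2.copyMakeBorder(x,0,h-x.shape[0],0,0,cv2.BORDER_CONSTANT)
cv2.imwrite("pics/both.png",np.hstack([pad(a),pad(b)]))
print(a.shape,b.shape)
E
```

```text
bench z -0.00021493215044920966
ch 501 0.019888820472338274 [  7  91  28  25 501]
((469.47943115234375, 206.22389221191406), (77.35346984863281, 70.15200805664062), 85.40711212158203)
[[   1    1    1   -2    4    3   -5    4    3   -4    2    7   -3    3
     0   -3   -2    1   -1    5]
 [   1    4    1    0   -2    3   -3   -1   -1    3    0   -3    1    8
    -4   -2    4    5    0   -1]
 [   7   -7    3   46   50   42   47   43   43   -3   -4   -2    8    0
     6   -3   -6   -1    2    0]
 [   4    0   -2   53   51   42   47   50   48   48   40   53   44   46
    47   45   47   40    2    5]
 [  -2   -5    5   51   45   52   51   51   46   45   49   48   50   50
    49   50   51   52   -3    4]
 [   1   -3    1   45   44   54   49   45   46   51   48   39   50   46
    55   45   46   47    9    4]
 [   6   -4    5   45   51   45   49   51   49   49   52   51   46   47
    47   48   47   42    1   -4]
 [  -1   -3   -1   46   50   48   55   49   48   51   49   52   48   44
    44   54   43   50   -1    6]
 [  -4   -2    2   49   49   45   49   44   53   47   48   47   46   51
    
[... 2975 characters left out ...]
   -2    0   15   22   21   21   19   17   21   18    7   -4   -1
    -5    1    1    2    2   -2]
 [   0   -7   -1   -3   -2   22   23   17   15   17   23    2    2    2
     3    3    3   -2    1    0]
 [   2    0   -6    3    0    3    0    3    4   -3   -1   -1    1    1
     0    0    0    5   -5   -5]
 [   2   -4   -2    4   -1   -4    2    2    0   -2   -1   -2   -1   -2
    -6    0    2   -4   -5    3]
 [   3   -1    2    2    1   -4    3   -1   -4   -4   -2   -2   -2    1
     0    2   -2    2    4   -2]]
la 796 0.019753516027970174 [ 40  78  29  42 796]
((508.6575927734375, -220.60812377929688), (118.53368377685547, 76.12738037109375), 8.386850357055664)
(540, 320, 3) (548, 420, 3)
```

View pics/both.png

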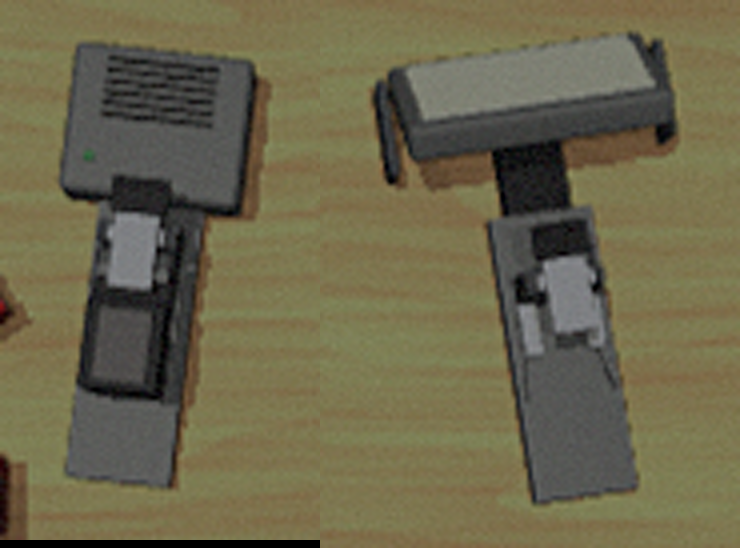

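Left crop: the dark battery sits in the charger, the catch tooth plate is at (135,250) and the black pad at (140,190). Right crop: the lamp rail is empty, its floor corners at (535,503), (637,487), (592,207) and (487,222), with the pad at (560,238). This confirms the dark battery.

```bash
cat >> h.py <<'E'
def ray(f,uv,z):
    uv=np.atleast_2d(np.asarray(uv,float));K=f["K"];T=f["world_from_camera"]
    d=np.c_[(uv[:,0]-K[0,2])/K[0,0],(uv[:,1]-K[1,2])/K[1,1],np.ones(len(uv))]@T[:3,:3].T
    o=T[:3,3];return o+d*((z-o[2])/d[:,2])[:,None]
def toolmove(target,yaw=None):
    """tool-frame shift to world target, at present orientation"""
    o=r.get_obs();Rm=R.from_rotvec(o["orientation"]).as_matrix();return Rm.T@(np.asarray(target)-o["tcp_pos"])
E
python3 - <<'E'
from h import *
f=dict(np.load("top0.npz"));S=cv2.cvtColor(f["frame"],cv2.COLOR_RGB2HSV)[...,1].astype(float)
def edges(rows,uc):
    L=[];Rr=[]
    for v in rows:
        s=S[v];u=int(uc(v));a=u
        while s[a]<60:a-=1
        b=u
        while s[b]<60:b+=1
        L.append((a+.5,v));Rr.append((b-.5,v))
    return np.array(L),np.array(Rr)
def fit(p):
    vx,vy,x,y=cv2.fitLine((p[:,:2]*1000).astype(np.float32),cv2.DIST_HUBER,0,.01,.01).ravel();
    return np.array([x,y]),np.array([vx,vy])
for n,rows,uc in(("ch",range(244,257),lambda v:246),("la",range(190,250),lambda v:385+(v-190)*.17)):
    l,rr=edges(rows,uc);
    for e in(l,rr):
        c,d=fit(ray(f,e,.02));print(n,c,d,np.degrees(np.arctan2(d[1],d[0])))
print(S[250,225:265].astype(int),S[230,370:412].astype(int))
for n,c in dict(ch=[(231.5,258.5),(257.5,261.5),(266,193.8)],la=[(383.75,255.75),(409.25,251.75),(398,181.75),(371.75,185.5)]).items():
    p=ray(f,c,.02);print(n,p.round(4).tolist(),np.linalg.norm(np.diff(p,axis=0),axis=1))
E
```

```text
ch [464.92316 244.8324 ] [ 0.99315864 -0.1167731 ] -6.705905
ch [462.39243 168.99998] [ 0.99238026 -0.12321268] -7.077553
la [ 541.29205 -175.91728] [0.99022776 0.1394595 ] 8.016572
la [ 537.3396  -253.85818] [0.9884909  0.15128033] 8.701131
[ 88  78  89  84  84  90  86  36   3  14   0   8  13   6  11   8   8  11
   5   8   9  14   5  14   6  22   8  11   6  11  11   5   3  28 124 113
  85  90  82  97] [ 94 102  99 103 103  94 104  96 102  43  12  10  10  11   3  14  11  12
   3   0   6   6   8   6   9   9   9   0   9   3   6   9   3  16   6   6
 106 103  98 103  99  98]
ch [[0.4373, 0.2458, 0.02], [0.4281, 0.1712, 0.02], [0.6249, 0.1471, 0.02]] [0.07513091 0.19827561]
la [[0.4421, -0.1923, 0.02], [0.4532, -0.2664, 0.02], [0.6586, -0.2384, 0.02], [0.6478, -0.1613, 0.02]] [0.07483246 0.20727412 0.07781979]
```

arm_command([
  {"fingers": -1, "az": -4.87},
  {"fingers": -1, "az": -4.87},
  {"fingers": -1, "az": -4.86},
  {"fingers": -1, "x": -0.027, "y": -0.0246},
  {"fingers": -1, "x": -0.027, "y": -0.0246},
  {"fingers": -1, "x": -0.027, "y": -0.0246},
  {"fingers": -1, "x": -0.027, "y": -0.0246},
  {"fingers": -1, "x": -0.027, "y": -0.0246},
  {"fingers": -1, "x": -0.027, "y": -0.0246},
  {"fingers": -1, "x": -0.027, "y": -0.0246},
], grip_force=40)

```text
validation failed for argument at $.ro...
```

arm_command([
  {"fingers": -1, "x": -0.027, "y": -0.0246},
  {"fingers": -1, "x": -0.027, "y": -0.0246},
  {"fingers": -1, "x": -0.027, "y": -0.0246},
  {"fingers": -1, "x": -0.027, "y": -0.0246},
  {"fingers": -1, "x": -0.027, "y": -0.0246},
  {"fingers": -1, "x": -0.02, "y": -0.02},
  {"fingers": -1, "x": -0.01, "y": -0.01},
])

```text
validation failed for argument at $.ro...
```

```bash
python3 - <<'E'
from h import *
o=r.get_obs();print(o["clock"],o["tcp_pos"],o["orientation"],o["joints"].round(2),o["contact_force"],toolmove([.628,.185,.15]))
f=grab("wrist");np.savez("w1.npz",**f);cv2.imwrite("pics/w1.png",f["frame"][:,:,::-1]);print(f["world_from_camera"].round(3))
E
```

```text
0.1 [0.24693287 0.62763774 0.21435458] [-5.85298586e-01 -3.08638360e+00  2.48722519e-03] [-1.3   0.48  0.02  1.56 -0.01  1.11 -0.08] [ 0.09838375  0.19384348 -0.94169635] [-0.51665845 -0.27228988  0.06483909]
[[ 0.366  0.898  0.243  0.186]
 [ 0.931 -0.352 -0.098  0.652]
 [-0.002  0.262 -0.965  0.373]
 [ 0.     0.     0.     1.   ]]
```

View pics/w1.png

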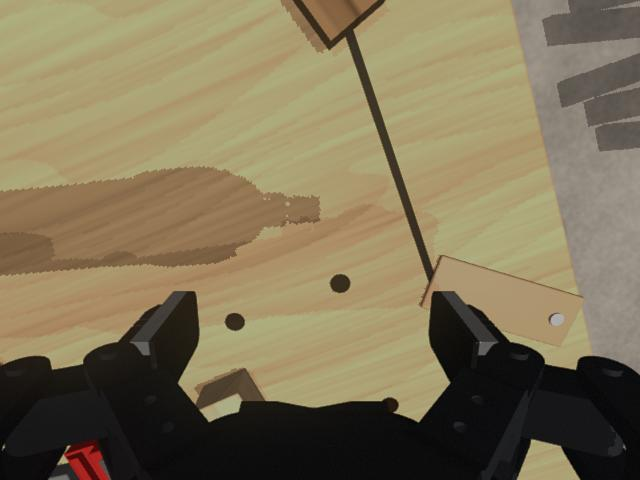

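The picture shows the fingers still open at the start pose, with bare bench below: the moves were refused because each row needs all its keys. I'm sending them again with every key filled in.

arm_command([
  {"fingers": -1, "x": 0, "y": 0, "z": 0, "ax": 0, "ay": 0, "az": -4.87},
  {"fingers": -1, "x": 0, "y": 0, "z": 0, "ax": 0, "ay": 0, "az": -4.87},
  {"fingers": -1, "x": 0, "y": 0, "z": 0, "ax": 0, "ay": 0, "az": -4.86},
  {"fingers": -1, "x": -0.027, "y": -0.0246, "z": 0, "ax": 0, "ay": 0, "az": 0},
  {"fingers": -1, "x": -0.027, "y": -0.0246, "z": 0, "ax": 0, "ay": 0, "az": 0},
  {"fingers": -1, "x": -0.027, "y": -0.0246, "z": 0, "ax": 0, "ay": 0, "az": 0},
  {"fingers": -1, "x": -0.027, "y": -0.0246, "z": 0, "ax": 0, "ay": 0, "az": 0},
  {"fingers": -1, "x": -0.027, "y": -0.0246, "z": 0, "ax": 0, "ay": 0, "az": 0},
  {"fingers": -1, "x": -0.027, "y": -0.0246, "z": 0, "ax": 0, "ay": 0, "az": 0},
  {"fingers": -1, "x": -0.027, "y": -0.0246, "z": 0, "ax": 0, "ay": 0, "az": 0},
], grip_force=40)

```text
clock: 0.98
tcp_pos: [0.4149, 0.4329, 0.215]
orientation: [-0.188, -3.136, 0.0]
contact_force: [2.1, 1.0, 0.5]
grip_width: -0.0003
gripper_force: 0.0
```

arm_command([
  {"fingers": -1, "x": -0.027, "y": -0.0246, "z": 0, "ax": 0, "ay": 0, "az": 0},
  {"fingers": -1, "x": -0.027, "y": -0.0246, "z": 0, "ax": 0, "ay": 0, "az": 0},
  {"fingers": -1, "x": -0.027, "y": -0.0246, "z": 0, "ax": 0, "ay": 0, "az": 0},
  {"fingers": -1, "x": -0.027, "y": -0.0246, "z": 0, "ax": 0, "ay": 0, "az": 0},
  {"fingers": -1, "x": -0.027, "y": -0.0246, "z": 0, "ax": 0, "ay": 0, "az": 0},
  {"fingers": -1, "x": -0.02, "y": -0.02, "z": 0, "ax": 0, "ay": 0, "az": 0},
  {"fingers": -1, "x": -0.01, "y": -0.01, "z": 0, "ax": 0, "ay": 0, "az": 0},
])

```text
clock: 1.57
tcp_pos: [0.5623, 0.2579, 0.215]
orientation: [0.197, 3.134, -0.003]
contact_force: [-0.0, -0.8, -0.1]
grip_width: 0.0004
gripper_force: 0.0
```

```bash
python3 - <<'E'
from h import *
o=r.get_obs();print(o["clock"],o["tcp_pos"],o["orientation"],o["joints"].round(2),o["contact_force"],toolmove([.628,.185,.15]))
f=grab("wrist");np.savez("w1.npz",**f);cv2.imwrite("pics/w1.png",f["frame"][:,:,::-1]);print(f["world_from_camera"].round(3))
E
```

```text
1.5667 [0.56232163 0.25785098 0.21502512] [ 0.19733684  3.13434292 -0.00332764] [-0.62  0.38  0.12  1.7  -0.05  1.06  0.96] [-0.0473952  -0.81094975 -0.05053285] [-0.07422044 -0.06390471  0.06524334]
[[ 0.125  0.957  0.26   0.497]
 [ 0.992 -0.12  -0.035  0.267]
 [-0.003  0.263 -0.965  0.374]
 [ 0.     0.     0.     1.   ]]
```

View pics/w1.png

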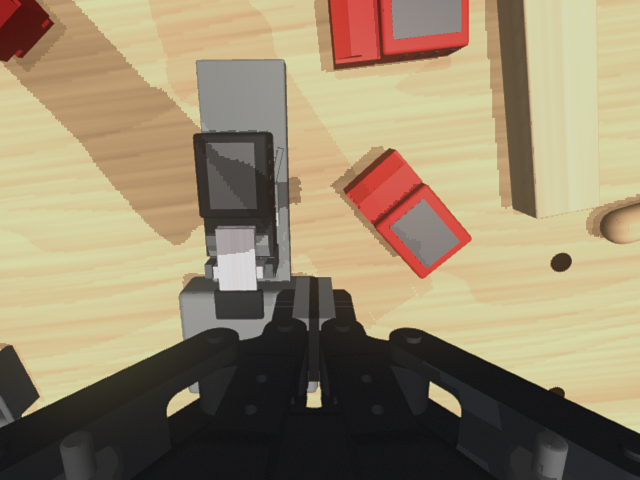

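Wrist picture: the rail's rear corners are at (197,60) and (285,60), the battery's rear top edge runs from (194,135) to (272,132), and the black catch pad covers about (216–264, 291–318). The fingers are shut.

```bash
python3 - <<'E'
from h import *
f=dict(np.load("w1.npz"))
a=ray(f,[(197,60),(285,60),(290,280)],.02);print(a.round(4).tolist())
b=ray(f,[(194,135),(272,132)],.079);print(b.round(4).tolist(), np.linalg.norm(b[1]-b[0]))
p=ray(f,[(216,291),(263,292),(216,318),(264,318)],.085);print(p.round(4).tolist(),p.mean(0))
d=a[2]-a[1];print("yaw",np.degrees(np.arctan2(d[1],d[0])), np.degrees(np.arctan2(-(a[1]-a[0])[0],(a[1]-a[0])[1])),np.degrees(np.arctan2(-(b[1]-b[0])[0],(b[1]-b[0])[1])))
for y in(-6.9,):
    u=np.array([np.cos(np.radians(y)),np.sin(np.radians(y))])
    print("origin rail",a[:2,:2].mean(0)+.11*u,"bat",b[:,:2].mean(0)+.05*u,"pad-87",p[:,:2].mean(0)-.087*u)
C=cloud(f);print(C[298:312,225:255].reshape(-1,3).mean(0), C[150:200,215:260].reshape(-1,3).mean(0))
E
```

```text
[[0.4297, 0.1745, 0.02], [0.4391, 0.2485, 0.02], [0.6375, 0.2246, 0.02]]
[[0.4911, 0.1772, 0.079], [0.4962, 0.2349, 0.079]] 0.05793269227494538
[[0.6137, 0.1715, 0.085], [0.6193, 0.2091, 0.085], [0.6374, 0.1669, 0.085], [0.6423, 0.2063, 0.085]] [0.62818303 0.18845649 0.085     ]
yaw -6.881747388788773 -7.201705257349796 -5.047551376804953
origin rail [0.54362366 0.19831934] bat [0.54329985 0.2000542 ] pad-87 [0.54181315 0.19890839]
[0.62768613 0.18839119 0.08531126] [0.52367998 0.20427093 0.08175878]
```

arm_command([
  {"fingers": -1, "x": -0.025, "y": -0.02, "z": 0.01, "ax": 0, "ay": 0, "az": 0},
  {"fingers": -1, "x": -0.025, "y": -0.02, "z": 0.02, "ax": 0, "ay": 0, "az": 0},
  {"fingers": -1, "x": -0.015, "y": -0.015, "z": 0.025, "ax": 0, "ay": 0, "az": 0},
  {"fingers": -1, "x": -0.009, "y": -0.006, "z": 0.025, "ax": 0, "ay": 0, "az": 0},
  {"fingers": -1, "x": 0, "y": 0, "z": 0.01, "ax": 0, "ay": 0, "az": 0},
  {"fingers": -1, "x": 0, "y": 0, "z": 0.005, "ax": 0, "ay": 0, "az": 0},
  {"fingers": -1, "x": 0, "y": 0, "z": 0, "ax": 0, "ay": 0, "az": 0},
  {"fingers": -1, "x": 0, "y": 0, "z": 0, "ax": 0, "ay": 0, "az": 0},
])

```text
clock: 2.28
tcp_pos: [0.6254, 0.1957, 0.1211]
orientation: [0.185, 3.136, 0.002]
contact_force: [0.8, 0.6, 1.1]
grip_width: 0.0003
gripper_force: 0.0
```

```bash
python3 - <<'E'
from h import *
o=r.get_obs();print(toolmove([.629,.188,.104]),o["contact_force"])
E
```

```text
[-0.0044588  -0.00721406  0.01711479] [0.81030211 0.59610552 1.13188762]
```

arm_command([
  {"fingers": -1, "x": -0.004, "y": -0.006, "z": 0.006, "ax": 0, "ay": 0, "az": 0},
  {"fingers": -1, "x": 0, "y": 0, "z": 0.006, "ax": 0, "ay": 0, "az": 0},
  {"fingers": -1, "x": 0, "y": 0, "z": 0.003, "ax": 0, "ay": 0, "az": 0},
  {"fingers": -1, "x": 0, "y": 0, "z": 0.002, "ax": 0, "ay": 0, "az": 0},
  {"fingers": -1, "x": 0, "y": 0, "z": 0.002, "ax": 0, "ay": 0, "az": 0},
  {"fingers": -1, "x": 0, "y": 0, "z": 0.002, "ax": 0, "ay": 0, "az": 0},
  {"fingers": -1, "x": 0, "y": 0, "z": 0.001, "ax": 0, "ay": 0, "az": 0},
  {"fingers": -1, "x": 0, "y": 0, "z": 0, "ax": 0, "ay": 0, "az": 0},
])

```text
clock: 2.95
tcp_pos: [0.6289, 0.1871, 0.098]
orientation: [-0.188, -3.136, 0.0]
contact_force: [-0.2, -0.3, 0.2]
grip_width: 0.0001
gripper_force: 0.0
```

```bash
python3 - <<'E'
from h import *
o=r.get_obs();print(o["tcp_pos"],o["contact_force"])
E
```

```text
[0.62889664 0.18712859 0.09795059] [-0.1561841  -0.2840812   0.24907631]
```

arm_command([
  {"fingers": -1, "x": 0, "y": 0, "z": 0.003, "ax": 0, "ay": 0, "az": 0},
  {"fingers": -1, "x": 0, "y": 0, "z": 0.003, "ax": 0, "ay": 0, "az": 0},
  {"fingers": -1, "x": 0, "y": 0, "z": 0, "ax": 0, "ay": 0, "az": 0},
])

```text
clock: 3.2
tcp_pos: [0.6286, 0.187, 0.0915]
orientation: [-0.188, -3.135, 0.001]
contact_force: [-0.4, 0.4, -0.2]
grip_width: -0.0001
gripper_force: 0.0
```

```bash
python3 - <<'E'
from h import *
o=r.get_obs();print(o["tcp_pos"],o["contact_force"])
f=grab("wrist");np.savez("w2.npz",**f);cv2.imwrite("pics/w2.png",f["frame"][:,:,::-1])
E
```

```text
[0.62861156 0.18695908 0.09148876] [-0.42016971  0.44344135 -0.2185685 ]
```

View pics/w2.png

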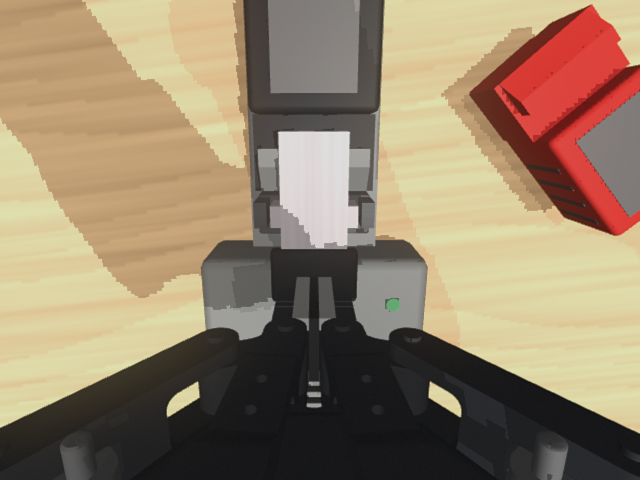

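The wrist view shows the shut fingertips (315,280) over the rear part of the black pad (271–357, 249–302). No force is felt yet, so I'm checking the heights by depth.

```bash
python3 - <<'E'
from h import *
f=dict(np.load("w2.npz"));C=cloud(f)
for n,(u,v) in dict(pad=(290,258),padR=(345,265),tipL=(303,282),tipR=(326,282),finger=(303,300),plate=(312,180),padback=(283,290)).items():
    print(n,np.median(C[v-2:v+3,u-2:u+3].reshape(-1,3),axis=0).round(4))
print(np.median(C[252:310:4,296:304],axis=1).round(4))
E
```

```text
pad [0.6184 0.1775 0.0847]
padR [0.6247 0.2019 0.0847]
tipL [0.6175 0.1844 0.1173]
tipR [0.6185 0.1929 0.1173]
finger [0.6175 0.1849 0.1328]
plate [0.5848 0.1916 0.0826]
padback [0.6208 0.1763 0.1151]
[[0.6162 0.1821 0.0844]
 [0.6179 0.1819 0.0849]
 [0.6201 0.1817 0.0841]
 [0.6217 0.1814 0.0846]
 [0.6238 0.1811 0.0844]
 [0.6256 0.1813 0.0847]
 [0.6275 0.1807 0.0851]
 [0.6172 0.1831 0.1154]
 [0.6174 0.1832 0.1187]
 [0.6175 0.1834 0.1225]
 [0.6175 0.1835 0.1259]
 [0.6174 0.1836 0.1294]
 [0.6176 0.1837 0.1324]
 [0.6175 0.1838 0.1355]
 [0.6174 0.1839 0.1385]]
```

```bash
python3 - <<'E'
from h import *
f=dict(np.load("w2.npz"));C=cloud(f);print(f["K"][0,0],f["world_from_camera"][:3,3])
for u in (308,313,318,340): print(u,[tuple(np.median(C[v:v+3,u-1:u+2].reshape(-1,3),axis=0).round(3)) for v in range(244,330,8)])
f=dict(np.load("w1.npz"));C=cloud(f)
for u in (303,313,326): print(u,[tuple(np.median(C[v:v+3,u-1:u+2].reshape(-1,3),axis=0).round(3)) for v in range(260,330,8)])
E
```

```text
385.8806605039697 [0.56340653 0.19501357 0.25030027]
308 [(np.float64(0.614), np.float64(0.186), np.float64(0.083)), (np.float64(0.617), np.float64(0.186), np.float64(0.084)), (np.float64(0.621), np.float64(0.185), np.float64(0.084)), (np.float64(0.625), np.float64(0.185), np.float64(0.085)), (np.float64(0.618), np.float64(0.186), np.float64(0.112)), (np.float64(0.618), np.float64(0.186), np.float64(0.12)), (np.float64(0.618), np.float64(0.186), np.float64(0.127)), (np.float64(0.618), np.float64(0.187), np.float64(0.134)), (np.float64(0.618), np.float64(0.187), np.float64(0.139)), (np.float64(0.618), np.float64(0.187), np.float64(0.145)), (np.float64(0.62), np.float64(0.186), np.float64(0.145))]
313 [(np.float64(0.614), np.float64(0.188), np.float64(0.083)), (np.float64(0.617), np.float64(0.188), np.float64(0.085)), (np.float64(0.621), np.float64(0.188), np.float64(0.084)), (np.float64(0.625), np.float64(0.187), np.float64(0.085)), (np.float64(0.618), np.float64(0.188), np.float64(0.112)), (np.float64(0.618), np.float64(0.188), np.float64(0.12)), (np.float64(0.618), np.float64(0.188)
[... 2442 characters left out ...]
t64(0.552), np.float64(0.259), np.float64(0.262)), (np.float64(0.552), np.float64(0.259), np.float64(0.268)), (np.float64(0.554), np.float64(0.259), np.float64(0.269))]
326 [(np.float64(0.629), np.float64(0.262), np.float64(-0.0)), (np.float64(0.638), np.float64(0.261), np.float64(0.0)), (np.float64(0.552), np.float64(0.264), np.float64(0.235)), (np.float64(0.552), np.float64(0.264), np.float64(0.243)), (np.float64(0.552), np.float64(0.264), np.float64(0.25)), (np.float64(0.552), np.float64(0.263), np.float64(0.257)), (np.float64(0.552), np.float64(0.263), np.float64(0.262)), (np.float64(0.552), np.float64(0.263), np.float64(0.268)), (np.float64(0.551), np.float64(0.263), np.float64(0.275))]
```

By depth, the shut fingertips stand about 20 mm above the reported TCP, not 19 mm below it. The tips are at 0.112 now and the pad top is at 0.085, so contact should come at TCP z ≈ 0.065. I'll descend on measured force.

arm_command([
  {"fingers": -1, "x": 0, "y": 0, "z": 0.01, "ax": 0, "ay": 0, "az": 0},
  {"fingers": -1, "x": 0, "y": 0, "z": 0.008, "ax": 0, "ay": 0, "az": 0},
  {"fingers": -1, "x": 0, "y": 0, "z": 0.004, "ax": 0, "ay": 0, "az": 0},
  {"fingers": -1, "x": 0, "y": 0, "z": 0.002, "ax": 0, "ay": 0, "az": 0},
  {"fingers": -1, "x": 0, "y": 0, "z": 0.002, "ax": 0, "ay": 0, "az": 0},
  {"fingers": -1, "x": 0, "y": 0, "z": 0.002, "ax": 0, "ay": 0, "az": 0},
  {"fingers": -1, "x": 0, "y": 0, "z": 0, "ax": 0, "ay": 0, "az": 0},
])

```text
clock: 3.83
tcp_pos: [0.6304, 0.1866, 0.0647]
orientation: [0.189, 3.134, 0.0]
contact_force: [1.6, -1.7, 6.5]
grip_width: 0.0002
gripper_force: 3.1
```

arm_command([
  {"fingers": -1, "x": 0, "y": 0, "z": 0.002, "ax": 0, "ay": 0, "az": 0},
  {"fingers": -1, "x": 0, "y": 0, "z": 0.002, "ax": 0, "ay": 0, "az": 0},
  {"fingers": -1, "x": 0, "y": 0, "z": 0.0015, "ax": 0, "ay": 0, "az": 0},
  {"fingers": -1, "x": 0, "y": 0, "z": 0, "ax": 0, "ay": 0, "az": 0},
  {"fingers": -1, "x": 0, "y": 0, "z": 0, "ax": 0, "ay": 0, "az": 0},
])

```text
clock: 4.25
tcp_pos: [0.6316, 0.1866, 0.0617]
orientation: [0.19, 3.131, 0.002]
contact_force: [-2.1, -2.9, 19.5]
grip_width: -0.0001
gripper_force: 8.5
```

```bash
cat > bat.py <<'E'
from h import *
# rear top edge of dark body: dark pixels at height ~.08 in the rail frame
def batx(f,O=np.array([.543,.1985]),yaw=-6.9):
    C=cloud(f);t=np.radians(yaw);u=np.array([np.cos(t),np.sin(t)]);n=np.array([-u[1],u[0]])
    q=C[...,:2]-O;x=q@u;y=q@n;m=(abs(C[...,2]-.08)<.008)&(f["depth"]>0)&(abs(y)<.026)&(x>-.15)&(x<.015)
    return np.percentile(x[m],1)+.05, np.median(y[m]), m.sum()
E
python3 - <<'E'
from bat import *
o=r.get_obs();print(o["tcp_pos"],o["contact_force"])
print("before top",batx(dict(np.load("top0.npz"))),"w1",batx(dict(np.load("w1.npz"))));print("now top",batx(grab("top")),"w",batx(grab("wrist")))
E
```

```text
[0.63161324 0.18658735 0.06173088] [-2.14624179 -2.92805421 19.53671385]
before top (np.float64(0.0006351076123118499), np.float64(-3.445739220327322e-05), np.int64(430)) w1 (np.float64(-0.00015459256054120574), np.float64(0.0001694837057102513), np.int64(5820))Traceback (most recent call last):
  File "<stdin>", line 3, in <module>
  File "bat.py", line 6, in batx
    return np.percentile(x[m],1)+.05, np.median(y[m]), m.sum()
           ~~~~~~~~~~~~~^^^^^^^^
    return _quantile_unchecked(
        a, q, axis, out, overwrite_input, method, keepdims, weights)
    return _ureduce(a,
                    func=_quantile_ureduce_func,
    ...<5 lines>...
                    overwrite_input=overwrite_input,
                    method=method)
    r = func(a, **kwargs)
    result = _quantile(arr,
                       quantiles=q,
    ...<2 lines>...
                       out=out,
                       weights=wgt)
    slices_having_nans = np.isnan(arr[-1, ...])
                                  ~~~^^^^^^^^^
IndexError: index -1 is out of bounds for axis 0 with size 0
```

```bash
python3 - <<'E'
from bat import *
f=grab("wrist");np.savez("w3.npz",**f);print(batx(f));C=cloud(f)
o=r.get_obs();print(o["tcp_pos"],o["contact_force"],o["moment"])
for n in (.087,): pass
cv2.imwrite("pics/w3.png",f["frame"][:,:,::-1])
for u in (290,313,345): print(u,[np.median(C[v:v+3,u-1:u+2].reshape(-1,3),axis=0).round(3).tolist() for v in range(190,330,10)])
E
```

```text
(np.float64(0.03368978222128072), np.float64(-1.6088263691592473e-05), np.int64(9251))
[0.63160184 0.18654443 0.06173979] [-1.67628581 -2.85802719 18.25404029] [-0.64675392  0.56491586  0.00432028]
290 [[0.586, 0.184, 0.088], [0.59, 0.183, 0.087], [0.594, 0.183, 0.085], [0.598, 0.182, 0.084], [0.602, 0.182, 0.083], [0.606, 0.181, 0.082], [0.61, 0.18, 0.08], [0.614, 0.179, 0.079], [0.618, 0.179, 0.079], [0.623, 0.178, 0.078], [0.624, 0.179, 0.086], [0.624, 0.179, 0.095], [0.624, 0.18, 0.103], [0.617, 0.182, 0.122]]
313 [[0.587, 0.192, 0.088], [0.591, 0.191, 0.087], [0.594, 0.191, 0.086], [0.599, 0.19, 0.084], [0.603, 0.19, 0.083], [0.607, 0.189, 0.082], [0.611, 0.189, 0.081], [0.616, 0.188, 0.079], [0.62, 0.188, 0.079], [0.621, 0.188, 0.086], [0.621, 0.188, 0.096], [0.621, 0.188, 0.103], [0.621, 0.188, 0.111], [0.622, 0.188, 0.115]]
345 [[0.588, 0.203, 0.088], [0.592, 0.203, 0.087], [0.596, 0.202, 0.085], [0.6, 0.202, 0.085], [0.604, 0.202, 0.083], [0.608, 0.201, 0.082], [0.613, 0.201, 0.08], [0.617, 0.201, 0.079], [0.621, 0.2, 0.079], [0.626, 0.2, 0.078], [0.626, 0.199, 0.086], [0.626, 0.198, 0.095], [0.626, 0.198, 0.103], [0.619, 0.197, 0.122]]
```

View pics/w3.png

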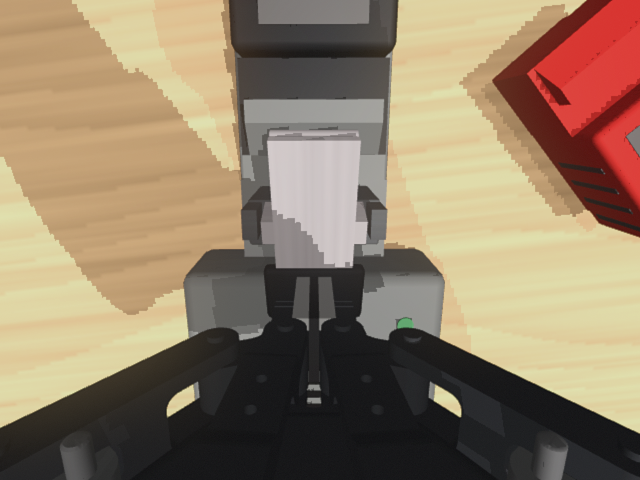

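The pad is pressed about 6–7 mm and the rocker plate (315,135) is tilted. The battery's ridge (315,110) now shows in front of the tooth, so it seems to have popped. I'm comparing the front edge of the tall part in w2 and w3.

```bash
python3 - <<'E'
from h import *
u=np.array([np.cos(np.radians(-6.9)),np.sin(np.radians(-6.9))])
for n,p in(("w2",(315,108)),("w3",(315,52))):
    f=dict(np.load(n+".npz"));print(n,(ray(f,p,.08)[0,:2]-[.543,.1985])@u)
E
```

```text
w2 0.012457505948679743
w3 -0.0009683645949159794
```

arm_command([
  {"fingers": -1, "x": 0, "y": 0, "z": -0.005, "ax": 0, "ay": 0, "az": 0},
  {"fingers": -1, "x": 0, "y": 0, "z": -0.015, "ax": 0, "ay": 0, "az": 0},
  {"fingers": 0, "x": 0.005, "y": 0, "z": -0.02, "ax": 0, "ay": 0, "az": 0},
  {"fingers": 1, "x": 0.025, "y": 0, "z": -0.01, "ax": 0, "ay": 0, "az": 0},
  {"fingers": 1, "x": 0.03, "y": 0, "z": 0, "ax": 0, "ay": 0, "az": 0},
  {"fingers": 1, "x": 0.03, "y": 0, "z": 0, "ax": 0, "ay": 0, "az": 0},
  {"fingers": 1, "x": 0.02, "y": 0, "z": 0, "ax": 0, "ay": 0, "az": 0},
  {"fingers": 1, "x": 0.008, "y": 0.001, "z": 0, "ax": 0, "ay": 0, "az": 0},
  {"fingers": 1, "x": 0, "y": 0, "z": 0, "ax": 0, "ay": 0, "az": 0},
  {"fingers": 1, "x": 0, "y": 0, "z": 0, "ax": 0, "ay": 0, "az": 0},
])

```text
clock: 5.18
tcp_pos: [0.5128, 0.2024, 0.1089]
orientation: [0.188, 3.135, 0.001]
contact_force: [1.7, -0.3, -0.3]
grip_width: 0.0855
gripper_force: 0.0
```

```bash
python3 - <<'E'
from h import *
o=r.get_obs();print(o["tcp_pos"],o["contact_force"],o["grip_width"],toolmove([.515,.202,.02]))
f=grab("wrist");np.savez("w4.npz",**f);C=cloud(f);cv2.imwrite("pics/w4.png",f["frame"][:,:,::-1])
Rm=R.from_rotvec(o["orientation"]).as_matrix();q=(C-o["tcp_pos"])@Rm
m=(f["depth"]>0)&(f["depth"]<.22)&(abs(q[...,1])<.06)&(abs(q[...,1])>.03)&(q[...,2]>-.06)&(abs(q[...,0])<.02)
print("tip z(tool) max pct",np.percentile(q[m][:,2],[50,95,99,99.9]),m.sum())
E
```

```text
[0.51283484 0.20239007 0.10886892] [ 1.67124077 -0.330511   -0.28565527] 0.0854929237373106 [-0.0021093  -0.00016406  0.08887097]
tip z(tool) max pct [-0.0477834  -0.03301909 -0.03022893 -0.0289057 ] 6356
```

View pics/w4.png

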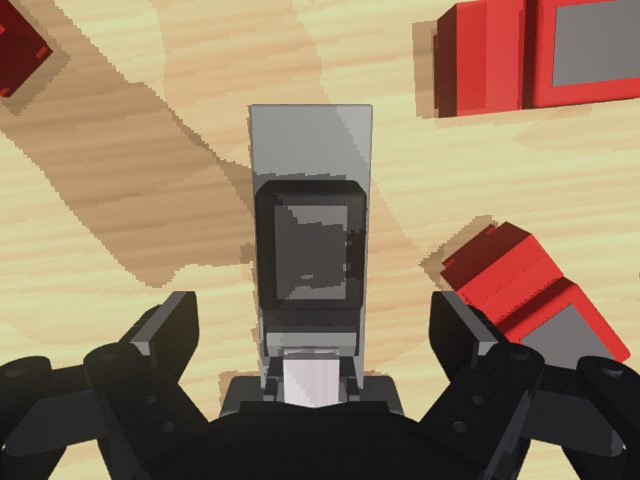

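The battery stands clear with its top at (312,245) and the rear edge at row 185; its ridge is at (312,340) before the tooth plate. The open fingers straddle it. I'm checking the red look-alike (510,300) for clearance to the right finger.

```bash
python3 - <<'E'
from bat import *
f=dict(np.load("w4.npz"));C=cloud(f);h=cv2.cvtColor(f["frame"],cv2.COLOR_RGB2HSV)
m=(h[...,1]>180)&((h[...,0]<8)|(h[...,0]>172))&(h[...,2]>60)
u=np.array([np.cos(np.radians(-6.9)),np.sin(np.radians(-6.9))]);n=np.array([-u[1],u[0]])
q=C[...,:2]-[.543,.1985];x=q@u;y=q@n
for a in np.arange(-.07,.02,.01):
    k=m&(x>a)&(x<a+.01)&(y>0)
    if k.any():print(round(a,3),np.percentile(y[k],1),C[...,2][k].max())
f2=f;print("bat",batx(f2), "rearedge",(ray(f,[(262,184),(362,183)],.08)[:,:2]-[.543,.1985])@np.c_[u,n])
E
```

```text
-0.05 0.05143264048172541 0.18636625873080534
-0.04 0.05577988367579338 0.1688440190038013
-0.03 0.11170959112675377 0.0568859263770973
-0.02 0.10077933084894432 0.0564610782638367
-0.01 0.09013043738481007 0.061576467096006615
0.0 0.08887973232596776 0.06199342226884144
0.01 0.10374301310701287 0.06180899047024785
bat (np.float64(-0.016386373106802687), np.float64(-1.8873149713994335e-05), np.int64(12698)) rearedge [[-0.06981178 -0.02487613]
 [-0.0703589   0.02381869]]
```

arm_command([
  {"fingers": 1, "x": 0.0025, "y": 0, "z": 0.02, "ax": 0, "ay": 0, "az": 0},
  {"fingers": 1, "x": 0, "y": 0, "z": 0.03, "ax": 0, "ay": 0, "az": 0},
  {"fingers": 1, "x": 0, "y": 0, "z": 0.025, "ax": 0, "ay": 0, "az": 0},
  {"fingers": 1, "x": 0, "y": 0, "z": 0.012, "ax": 0, "ay": 0, "az": 0},
  {"fingers": 1, "x": 0, "y": 0, "z": 0.006, "ax": 0, "ay": 0, "az": 0},
  {"fingers": 1, "x": 0, "y": 0, "z": 0, "ax": 0, "ay": 0, "az": 0},
  {"fingers": 1, "x": 0, "y": 0, "z": 0, "ax": 0, "ay": 0, "az": 0},
], grip_force=40)

```text
clock: 5.82
tcp_pos: [0.5106, 0.2025, 0.0163]
orientation: [0.189, 3.135, 0.001]
contact_force: [0.1, 0.0, 0.6]
grip_width: 0.0856
gripper_force: 0.0
```

arm_command([
  {"fingers": 0.3, "x": 0, "y": 0, "z": 0, "ax": 0, "ay": 0, "az": 0},
  {"fingers": 0.2, "x": 0, "y": 0, "z": 0, "ax": 0, "ay": 0, "az": 0},
  {"fingers": 0.1, "x": 0, "y": 0, "z": 0, "ax": 0, "ay": 0, "az": 0},
  {"fingers": 0, "x": 0, "y": 0, "z": 0, "ax": 0, "ay": 0, "az": 0},
  {"fingers": -1, "x": 0, "y": 0, "z": 0, "ax": 0, "ay": 0, "az": 0},
  {"fingers": -1, "x": 0, "y": 0, "z": 0, "ax": 0, "ay": 0, "az": 0},
  {"fingers": -1, "x": 0, "y": 0, "z": 0, "ax": 0, "ay": 0, "az": 0},
], grip_force=40)

```text
clock: 6.4
tcp_pos: [0.5103, 0.2027, 0.017]
orientation: [0.189, 3.134, 0.001]
contact_force: [-0.7, -0.9, 5.6]
grip_width: 0.0555
gripper_force: 43.8
```

arm_command([
  {"fingers": -1, "x": 0.005, "y": 0, "z": 0, "ax": 0, "ay": 0, "az": 0},
  {"fingers": -1, "x": 0.01, "y": 0, "z": 0, "ax": 0, "ay": 0, "az": 0},
  {"fingers": -1, "x": 0.01, "y": 0, "z": 0, "ax": 0, "ay": 0, "az": 0},
  {"fingers": -1, "x": 0.01, "y": 0, "z": 0, "ax": 0, "ay": 0, "az": 0},
  {"fingers": -1, "x": 0.01, "y": 0, "z": 0, "ax": 0, "ay": 0, "az": 0},
  {"fingers": -1, "x": 0.01, "y": 0, "z": 0, "ax": 0, "ay": 0, "az": 0},
  {"fingers": -1, "x": 0, "y": 0, "z": 0, "ax": 0, "ay": 0, "az": 0},
  {"fingers": -1, "x": 0, "y": 0, "z": 0, "ax": 0, "ay": 0, "az": 0},
])

```text
clock: 7.07
tcp_pos: [0.4538, 0.2103, 0.017]
orientation: [0.186, 3.136, 0.002]
contact_force: [-3.2, -0.1, 14.0]
grip_width: 0.0557
gripper_force: 45.6
```

```bash
python3 - <<'E'
from bat import *
f=grab("wrist");np.savez("w5.npz",**f);print(batx(f));o=r.get_obs();print(o["tcp_pos"],o["contact_force"],o["joints"].round(2))
E
```

```text
(np.float64(-0.07368298200460717), np.float64(0.0002338496177976448), np.int64(28968))
[0.45381248 0.21025208 0.01695931] [-3.41048616  0.30579834 14.05034988] [-0.63  0.49  0.09  2.12 -0.08  0.53  0.97]
```

arm_command([
  {"fingers": -1, "x": 0, "y": 0, "z": -0.01, "ax": 0, "ay": 0, "az": 0},
  {"fingers": -1, "x": 0, "y": 0, "z": -0.025, "ax": 0, "ay": 0, "az": 0},
  {"fingers": -1, "x": 0, "y": 0, "z": -0.035, "ax": 0, "ay": 0, "az": 0},
  {"fingers": -1, "x": 0, "y": -0.01, "z": -0.03, "ax": 0, "ay": 0, "az": 0},
  {"fingers": -1, "x": -0.005, "y": -0.025, "z": 0, "ax": 0, "ay": 0, "az": 0},
  {"fingers": -1, "x": -0.007, "y": -0.035, "z": 0, "ax": 0, "ay": 0, "az": 0},
  {"fingers": -1, "x": -0.007, "y": -0.035, "z": 0, "ax": 0, "ay": 0, "az": 0},
  {"fingers": -1, "x": -0.007, "y": -0.035, "z": 0, "ax": 0, "ay": 0, "az": 0},
  {"fingers": -1, "x": -0.007, "y": -0.035, "z": 0, "ax": 0, "ay": 0, "az": 0},
  {"fingers": -1, "x": -0.007, "y": -0.035, "z": 0, "ax": 0, "ay": 0, "az": 0},
])

```text
clock: 7.95
tcp_pos: [0.4674, -0.0055, 0.1154]
orientation: [-0.187, -3.134, -0.0]
contact_force: [-0.4, 0.5, -3.9]
grip_width: 0.0559
gripper_force: 44.6
```

arm_command([
  {"fingers": -1, "x": -0.007, "y": -0.035, "z": 0, "ax": 0, "ay": 0, "az": 0},
  {"fingers": -1, "x": -0.007, "y": -0.035, "z": 0, "ax": 0, "ay": 0, "az": 0},
  {"fingers": -1, "x": -0.007, "y": -0.035, "z": 0, "ax": 0, "ay": 0, "az": 0},
  {"fingers": -1, "x": -0.007, "y": -0.035, "z": 0, "ax": 0, "ay": 0, "az": 0},
  {"fingers": -1, "x": -0.004, "y": -0.02, "z": 0, "ax": 0, "ay": 0, "az": -5},
  {"fingers": -1, "x": 0, "y": 0, "z": 0, "ax": 0, "ay": 0, "az": -5},
  {"fingers": -1, "x": 0, "y": 0, "z": 0, "ax": 0, "ay": 0, "az": -5},
  {"fingers": -1, "x": 0, "y": 0, "z": 0, "ax": 0, "ay": 0, "az": 0},
])

```text
clock: 8.62
tcp_pos: [0.4803, -0.1666, 0.1151]
orientation: [0.226, -3.131, -0.002]
contact_force: [-0.7, -0.1, -4.3]
grip_width: 0.0557
gripper_force: 44.7
```

```bash
python3 - <<'E'
from h import *
o=r.get_obs();print(o["tcp_pos"],o["orientation"],o["contact_force"],o["joints"].round(2),o["grip_width"])
f=grab("wrist");np.savez("w6.npz",**f);cv2.imwrite("pics/w6.png",f["frame"][:,:,::-1])
print(toolmove([.477,-.222,.12]))
E
```

```text
[ 0.48027972 -0.16661001  0.11512166] [ 2.25627820e-01 -3.13099772e+00 -1.83075661e-03] [-0.68033019 -0.12897068 -4.26488394] [ 0.04  0.34  0.21  2.05 -0.1   0.76  2.02] 0.0557391500657519
[ 0.01138392 -0.05464715 -0.00483002]
```

View pics/w6.png

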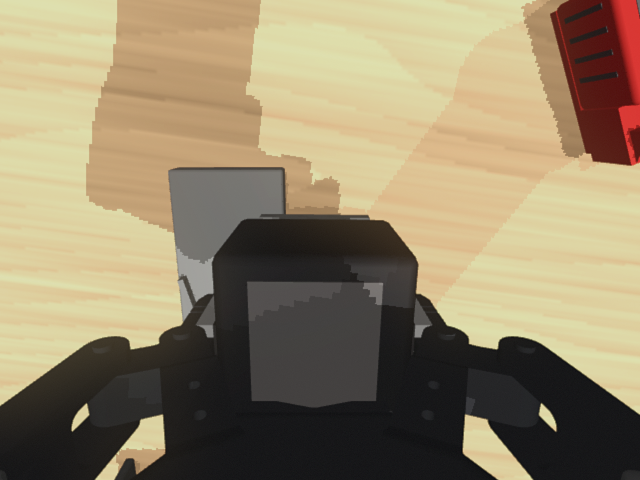

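The light's rail shows its rear corners at (169,170) and (284,168), with its left side running down to about (183,315). The battery is held level between the fingers.

```bash
python3 - <<'E'
from h import *
f=dict(np.load("w6.npz"));o=r.get_obs()
S=cv2.cvtColor(f["frame"],cv2.COLOR_RGB2HSV)[...,1]
L=[]
for v in range(180,310,4):
    row=S[v,150:215].astype(int); k=np.argmax((row[:-2]<40)&(row[1:-1]<40)); L.append((150+k-.5,v))
p=ray(f,L,.02);vx,vy,x,y=cv2.fitLine((p[:,:2]*1000).astype(np.float32),cv2.DIST_HUBER,0,.01,.01).ravel()
print(L[::6],"edge yaw",np.degrees(np.arctan(vy/vx)),x,y)
a=ray(f,[(169.5,170),(284.5,168.5)],.02)[:,:2];d=a[1]-a[0];print(a,np.linalg.norm(d),"rear yaw",np.degrees(np.arctan2(-d[0],d[1])))
for yaw in(8.1,np.degrees(np.arctan(vy/vx))):
    t=np.radians(yaw);u=np.array([np.cos(t),np.sin(t)]);n=np.array([-u[1],u[0]])
    O=a.mean(0)+.11*u;eo=((np.array([x,y])/1000-O)@n);print(yaw,"origin",O,"edge y",eo,"grasp at apron",O-.081*u)
Rm=R.from_rotvec(o["orientation"]).as_matrix();print("tool yaw",np.degrees(np.arctan2(-Rm[1,0],-Rm[0,0])))
# battery in tool frame
C=cloud(f);q=(C-o["tcp_pos"])@Rm;b=(q[...,2]<.0)&(abs(q[...,1])<.035)&(q[...,2]>-.06)
for v in (240,300,380):
    pass
g=ray(f,[(262,216),(369,216)],o["tcp_pos"][2]-.03)
print("depth pts on top",q[350,310],q[300,230],q[300,400])
e=ray(f,[(243,222),(385,222)],C[340:360,300:320,2].mean())
print("bat rear edge tool",(e-o["tcp_pos"])@Rm)
E
```

```text
[(np.float64(168.5), 180), (np.float64(171.5), 204), (np.float64(173.5), 228), (np.float64(175.5), 252), (np.float64(178.5), 276), (np.float64(180.5), 300)] edge yaw 8.144414 512.05676 -258.0289
[[ 0.45469525 -0.26532691]
 [ 0.44293425 -0.19112237]] 0.07513078647844625 rear yaw 9.006142725638263
8.1 origin [ 0.55771735 -0.2127255 ] edge y -0.0384177960654849 grasp at apron [ 0.47752543 -0.2241385 ]
8.144414 origin [ 0.5577053  -0.21264109] edge y -0.0384630629818061 grasp at apron [ 0.47752226 -0.22411625]
tool yaw 8.028229624324723
depth pts on top [ 0.00702354 -0.00124478 -0.06439464] [ 0.02120403 -0.02290094 -0.06284332] [ 0.02099007  0.02324602 -0.06194523]
bat rear edge tool [[ 0.04308678 -0.01829856 -0.06362718]
 [ 0.04323199  0.01769495 -0.06358105]]
```

arm_command([
  {"fingers": -1, "x": 0.002, "y": -0.01, "z": 0, "ax": 0, "ay": 0, "az": 0},
  {"fingers": -1, "x": 0.004, "y": -0.02, "z": 0, "ax": 0, "ay": 0, "az": 0},
  {"fingers": -1, "x": 0.004, "y": -0.018, "z": 0.01, "ax": 0, "ay": 0, "az": 0},
  {"fingers": -1, "x": 0.002, "y": -0.009, "z": 0.02, "ax": 0, "ay": 0, "az": 0},
  {"fingers": -1, "x": 0, "y": 0, "z": 0.025, "ax": 0, "ay": 0, "az": 0},
  {"fingers": -1, "x": 0, "y": 0, "z": 0.02, "ax": 0, "ay": 0, "az": 0},
  {"fingers": -1, "x": 0, "y": 0, "z": 0.012, "ax": 0, "ay": 0, "az": 0},
  {"fingers": -1, "x": 0, "y": 0, "z": 0, "ax": 0, "ay": 0, "az": 0},
  {"fingers": -1, "x": 0, "y": 0, "z": 0, "ax": 0, "ay": 0, "az": 0},
])

```text
clock: 9.42
tcp_pos: [0.478, -0.2249, 0.0286]
orientation: [0.222, -3.133, -0.0]
contact_force: [0.8, 1.2, -4.0]
grip_width: 0.0557
gripper_force: 44.4
```

```bash
python3 - <<'E'
from h import *
o=r.get_obs();t=np.radians(8.1);u=np.array([np.cos(t),np.sin(t)]);n=np.array([-u[1],u[0]]);q=o["tcp_pos"][:2]-[.5577,-.2125]
Rm=R.from_rotvec(o["orientation"]).as_matrix()
print("lamp xy",q@u,q@n,o["tcp_pos"][2],"yaw",np.degrees(np.arctan2(-Rm[1,0],-Rm[0,0])),Rm[:,2],o["contact_force"])
E
```

```text
lamp xy -0.0806504634582524 -0.0010820113101624982 0.028564168302960116 yaw 8.098294257530148 [-1.18585349e-03  1.96178110e-04 -9.99999278e-01] [ 0.79554877  1.2467765  -3.95412012]
```

arm_command([
  {"fingers": -1, "x": 0, "y": 0.001, "z": 0.005, "ax": 0, "ay": 0, "az": 0},
  {"fingers": -1, "x": 0, "y": 0, "z": 0.003, "ax": 0, "ay": 0, "az": 0},
  {"fingers": -1, "x": 0, "y": 0, "z": 0.002, "ax": 0, "ay": 0, "az": 0},
  {"fingers": -1, "x": 0, "y": 0, "z": 0.001, "ax": 0, "ay": 0, "az": 0},
  {"fingers": -1, "x": 0, "y": 0, "z": 0, "ax": 0, "ay": 0, "az": 0},
])

```text
clock: 9.83
tcp_pos: [0.4782, -0.224, 0.0178]
orientation: [-0.223, 3.133, -0.0]
contact_force: [-1.5, 0.4, -5.2]
grip_width: 0.0555
gripper_force: 44.7
```

arm_command([
  {"fingers": -1, "x": 0, "y": 0, "z": 0.0008, "ax": 0, "ay": 0, "az": 0},
  {"fingers": -1, "x": -0.004, "y": 0, "z": 0, "ax": 0, "ay": 0, "az": 0},
  {"fingers": -1, "x": -0.005, "y": 0, "z": 0, "ax": 0, "ay": 0, "az": 0},
  {"fingers": -1, "x": -0.005, "y": 0, "z": 0, "ax": 0, "ay": 0, "az": 0},
  {"fingers": -1, "x": -0.005, "y": 0, "z": 0, "ax": 0, "ay": 0, "az": 0},
  {"fingers": -1, "x": 0, "y": 0, "z": 0, "ax": 0, "ay": 0, "az": 0},
])

```text
clock: 10.33
tcp_pos: [0.499, -0.2209, 0.0171]
orientation: [-0.224, 3.132, -0.001]
contact_force: [1.6, 0.2, -3.3]
grip_width: 0.0557
gripper_force: 44.7
```

arm_command([
  {"fingers": -1, "x": -0.003, "y": 0, "z": 0, "ax": 0, "ay": 0, "az": 0},
  {"fingers": -1, "x": -0.003, "y": 0, "z": 0, "ax": 0, "ay": 0, "az": 0},
  {"fingers": -1, "x": -0.003, "y": 0, "z": 0, "ax": 0, "ay": 0, "az": 0},
  {"fingers": -1, "x": -0.003, "y": 0, "z": 0, "ax": 0, "ay": 0, "az": 0},
  {"fingers": -1, "x": 0, "y": 0, "z": 0, "ax": 0, "ay": 0, "az": 0},
])

```text
clock: 10.75
tcp_pos: [0.5077, -0.2203, 0.0171]
orientation: [0.221, -3.132, 0.0]
contact_force: [-4.7, -0.6, 2.5]
grip_width: 0.0559
gripper_force: 45.5
```

arm_command([
  {"fingers": -1, "x": -0.002, "y": 0, "z": 0, "ax": 0, "ay": 0, "az": 0},
  {"fingers": -1, "x": -0.002, "y": 0, "z": 0, "ax": 0, "ay": 0, "az": 0},
  {"fingers": -1, "x": -0.002, "y": 0, "z": 0, "ax": 0, "ay": 0, "az": 0},
  {"fingers": -1, "x": 0, "y": 0, "z": 0, "ax": 0, "ay": 0, "az": 0},
])

```text
clock: 11.08
tcp_pos: [0.5116, -0.2198, 0.0171]
orientation: [0.219, -3.129, -0.001]
contact_force: [-10.6, -0.4, 10.0]
grip_width: 0.0554
gripper_force: 46.1
```

```bash
cat > st.py <<'E'
from h import *
o=r.get_obs();t=np.radians(8.1);u=np.array([np.cos(t),np.sin(t)]);n=np.array([-u[1],u[0]]);q=o["tcp_pos"][:2]-[.5577,-.2125]
Rm=R.from_rotvec(o["orientation"]).as_matrix();F=o["contact_force"]
print("lamp xy",(q@u).round(4),(q@n).round(4),o["tcp_pos"][2].round(4),"yaw",np.degrees(np.arctan2(-Rm[1,0],-Rm[0,0])).round(2),"tilt",Rm[:2,2].round(4),"F along,lat,z",F[:2]@u,F[:2]@n,F[2],o["moment"].round(2))
E
python3 st.py
```

```text
lamp xy -0.0467 -0.0007 0.0171 yaw 8.01 tilt [-0.0052  0.0003] F along,lat,z -10.537238088449246 1.0764924824934763 9.998371961042857 [-0.09  1.62  0.08]
```

arm_command([
  {"fingers": -1, "x": -0.002, "y": 0, "z": -0.0007, "ax": 0, "ay": 0, "az": 0},
  {"fingers": -1, "x": -0.002, "y": 0, "z": 0, "ax": 0, "ay": 0, "az": 0},
  {"fingers": -1, "x": 0, "y": 0, "z": 0, "ax": 0, "ay": 0, "az": 0},
])

```text
clock: 11.33
tcp_pos: [0.5149, -0.2192, 0.0172]
orientation: [0.219, -3.128, -0.001]
contact_force: [-9.4, -1.0, 6.1]
grip_width: 0.0554
gripper_force: 45.7
```

```bash
python3 st.py
```

```text
lamp xy -0.0434 -0.0006 0.0172 yaw 8.0 tilt [-0.0064  0.0004] F along,lat,z -9.433083449667446 0.3714756577864861 6.135002044920958 [-0.31  1.67  0.03]
```

arm_command([
  {"fingers": -1, "x": -0.002, "y": 0, "z": -0.0004, "ax": 0, "ay": 0, "az": 0},
  {"fingers": -1, "x": -0.002, "y": 0, "z": 0, "ax": 0, "ay": 0, "az": 0},
  {"fingers": -1, "x": 0, "y": 0, "z": 0, "ax": 0, "ay": 0, "az": 0},
])

```text
clock: 11.58
tcp_pos: [0.5182, -0.2188, 0.0173]
orientation: [0.218, -3.127, -0.002]
contact_force: [-11.3, -1.1, 3.1]
grip_width: 0.0555
gripper_force: 45.6
```

```bash
python3 - <<'E'
exec(open("st.py").read())
f=grab("wrist");C=cloud(f);q=(C-o["tcp_pos"])@Rm
m=(abs(q[...,2]+.0625)<.006)&(abs(q[...,1])<.02)&(f["depth"]>0)&(q[...,0]<.08)
print("rear edge in tool",np.percentile(q[...,0][m],[98,99,99.8]))
f=dict(np.load("w6.npz"));C=cloud(f);R0=R.from_rotvec([ .22562782,-3.13099772,-.00183076]).as_matrix();q=(C-[.48027972,-.16661001,.11512166])@R0
m=(abs(q[...,2]+.0625)<.006)&(abs(q[...,1])<.02)&(f["depth"]>0)&(q[...,0]<.08)
print("was",np.percentile(q[...,0][m],[98,99,99.8]))
E
```

```text
lamp xy -0.0399 -0.0006 0.0173 yaw 7.99 tilt [-0.0074  0.0005] F along,lat,z -11.316634756389346 0.47746527333014194 3.1039143952814046 [-0.34  1.89  0.01]
rear edge in tool [0.03357437 0.0337394  0.03391822]
was [0.03349802 0.03363836 0.03385008]
```

arm_command([
  {"fingers": -1, "x": -0.002, "y": 0, "z": 0, "ax": 0, "ay": 0, "az": 0},
  {"fingers": -1, "x": -0.001, "y": 0, "z": 0, "ax": 0, "ay": 0, "az": 0},
  {"fingers": -1, "x": 0, "y": 0, "z": 0, "ax": 0, "ay": 0, "az": 0},
])

```text
clock: 11.88
tcp_pos: [0.5216, -0.2183, 0.0173]
orientation: [0.219, -3.127, -0.001]
contact_force: [-9.8, -1.9, 3.8]
grip_width: 0.0553
gripper_force: 45.4
```

```bash
python3 st.py
```

```text
lamp xy -0.0366 -0.0006 0.0173 yaw 8.0 tilt [-0.0068  0.0004] F along,lat,z -9.997144023733396 -0.5444254196981554 3.761184881708298 [-0.26  1.64  0.  ]
```

arm_command([
  {"fingers": -1, "x": -0.002, "y": 0, "z": 0, "ax": 0, "ay": 0, "az": 0},
  {"fingers": -1, "x": -0.002, "y": 0, "z": 0, "ax": 0, "ay": 0, "az": 0},
  {"fingers": -1, "x": 0, "y": 0, "z": 0, "ax": 0, "ay": 0, "az": 0},
])

```text
clock: 12.13
tcp_pos: [0.524, -0.218, 0.0173]
orientation: [0.218, -3.125, -0.002]
contact_force: [-14.6, -1.5, 7.7]
grip_width: 0.0561
gripper_force: 45.4
```

```bash
python3 st.py
```

```text
lamp xy -0.0341 -0.0007 0.0173 yaw 7.98 tilt [-0.0094  0.0006] F along,lat,z -14.66848530712651 0.5474687309530444 7.741733097799338 [-0.39  2.34  0.03]
```

arm_command([
  {"fingers": -1, "x": -0.002, "y": 0, "z": -0.0004, "ax": 0, "ay": 0, "az": 0},
  {"fingers": -1, "x": -0.001, "y": 0, "z": 0, "ax": 0, "ay": 0, "az": 0},
  {"fingers": -1, "x": 0, "y": 0, "z": 0, "ax": 0, "ay": 0, "az": 0},
])

```text
clock: 12.38
tcp_pos: [0.5239, -0.218, 0.0172]
orientation: [0.216, -3.12, -0.003]
contact_force: [-21.5, -2.0, 11.3]
grip_width: 0.0556
gripper_force: 45.3
```

```bash
python3 st.py
```

```text
lamp xy -0.0342 -0.0007 0.0172 yaw 7.93 tilt [-0.0144  0.0011] F along,lat,z -21.5533413084689 1.0894553702967305 11.300571866315206 [-0.58  3.56  0.23]
```

```bash
python3 - <<'E'
from h import *
f=grab("side");np.savez("s1.npz",**f);g=dict(np.load("side0.npz"))
a,b=[cv2.resize(x["frame"][225:335,330:490],None,fx=4.9,fy=2.7*1.0,interpolation=cv2.INTER_CUBIC) for x in(g,f)]
cv2.imwrite("pics/s1.png",np.vstack([a,b])[:,:,::-1])
t=np.radians(8.1);u=np.array([np.cos(t),np.sin(t)]);n=np.array([-u[1],u[0]])
for x in(g,f):
    C=cloud(x);q=C[...,:2]-[.5577,-.2125];X=q@u;Y=q@n
    m=(abs(Y)<.012)&(C[...,2]>.06)&(x["depth"]>0)
    print([(a,np.median(C[...,2][k]).round(4),k.sum()) for a in range(20,120,6) for k in[m&(X>a/1e3)&(X<(a+6)/1e3)] if k.sum()>3])
E
```

```text
[(20, np.float64(0.0802), np.int64(12)), (26, np.float64(0.0799), np.int64(16)), (32, np.float64(0.0798), np.int64(22)), (38, np.float64(0.0805), np.int64(11)), (44, np.float64(0.0791), np.int64(13)), (50, np.float64(0.0809), np.int64(20)), (56, np.float64(0.0823), np.int64(13)), (62, np.float64(0.0815), np.int64(14)), (68, np.float64(0.0822), np.int64(11)), (74, np.float64(0.0825), np.int64(5))]
[(20, np.float64(0.0825), np.int64(33)), (26, np.float64(0.082), np.int64(16)), (32, np.float64(0.0795), np.int64(16)), (38, np.float64(0.0803), np.int64(14)), (44, np.float64(0.0812), np.int64(14)), (50, np.float64(0.0815), np.int64(16)), (56, np.float64(0.0818), np.int64(14)), (62, np.float64(0.0824), np.int64(14)), (68, np.float64(0.0823), np.int64(13)), (74, np.float64(0.0803), np.int64(6))]
```

View pics/s1.png

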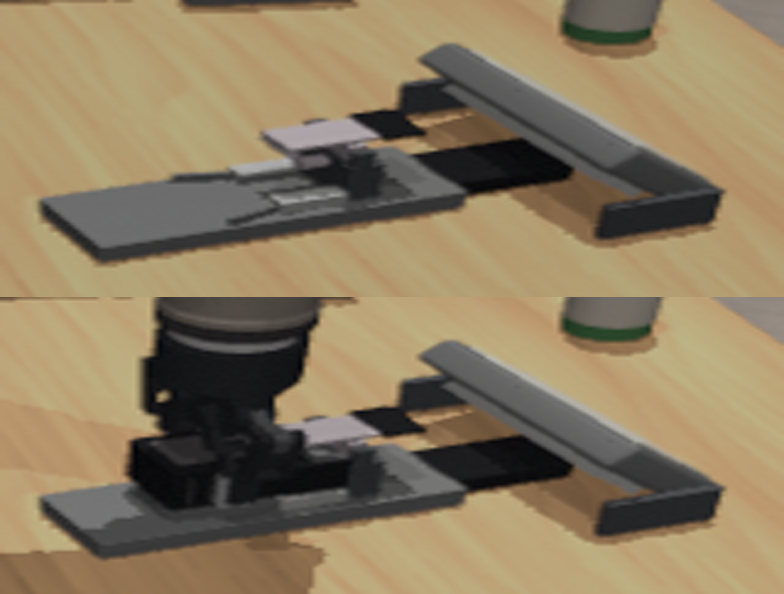

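The last view compares the light before (top) and now (bottom). The battery is at the stop and the rocker plate at about (335,430) is level as at rest, with the same heights by depth as before. So it has clicked, and the rise to 21 N is the hard stop. I'll ease off, open and retreat.

arm_command([
  {"fingers": -1, "x": 0.003, "y": 0, "z": 0, "ax": 0, "ay": 0, "az": 0},
  {"fingers": -1, "x": 0.003, "y": 0, "z": 0, "ax": 0, "ay": 0, "az": 0},
  {"fingers": -1, "x": 0.001, "y": 0, "z": 0, "ax": 0, "ay": 0, "az": 0},
  {"fingers": -1, "x": 0, "y": 0, "z": 0, "ax": 0, "ay": 0, "az": 0},
])

```text
clock: 12.77
tcp_pos: [0.5215, -0.2183, 0.0171]
orientation: [0.218, -3.127, -0.001]
contact_force: [-7.0, -2.9, -4.7]
grip_width: 0.0556
gripper_force: 43.9
```

```bash
python3 st.py
```

```text
lamp xy -0.0367 -0.0007 0.0171 yaw 7.99 tilt [-0.0066  0.0001] F along,lat,z -7.368383936570313 -1.841128918454365 -4.708820659442958 [-0.59  1.47 -0.09]
```

arm_command([
  {"fingers": -1, "x": 0.001, "y": 0, "z": 0, "ax": 0, "ay": 0, "az": 0},
  {"fingers": -1, "x": 0.001, "y": 0, "z": 0, "ax": 0, "ay": 0, "az": 0},
  {"fingers": -1, "x": 0, "y": 0, "z": 0, "ax": 0, "ay": 0, "az": 0},
  {"fingers": -1, "x": 0, "y": 0, "z": 0, "ax": 0, "ay": 0, "az": 0},
])

```text
clock: 13.1
tcp_pos: [0.5215, -0.218, 0.0176]
orientation: [0.221, -3.13, -0.001]
contact_force: [-5.0, -2.8, -6.1]
grip_width: 0.0555
gripper_force: 43.9
```

```bash
python3 st.py
```

```text
lamp xy -0.0366 -0.0004 0.0176 yaw 8.06 tilt [-0.0037  0.0001] F along,lat,z -5.383975332399594 -2.021779886382834 -6.145181167767147 [-0.65  1.26 -0.04]
```

The battery stays put while I ease off, so the catch holds it. Opening and rising.

arm_command([
  {"fingers": -0.0, "x": 0, "y": 0, "z": 0, "ax": 0, "ay": 0, "az": 0},
  {"fingers": 0.5, "x": 0, "y": 0, "z": 0, "ax": 0, "ay": 0, "az": 0},
  {"fingers": 1, "x": 0, "y": 0, "z": 0, "ax": 0, "ay": 0, "az": 0},
  {"fingers": 1, "x": 0, "y": 0, "z": 0, "ax": 0, "ay": 0, "az": 0},
  {"fingers": 1, "x": 0, "y": 0, "z": -0.01, "ax": 0, "ay": 0, "az": 0},
  {"fingers": 1, "x": 0, "y": 0, "z": -0.02, "ax": 0, "ay": 0, "az": 0},
  {"fingers": 1, "x": 0, "y": 0, "z": -0.03, "ax": 0, "ay": 0, "az": 0},
  {"fingers": 1, "x": 0, "y": 0, "z": -0.03, "ax": 0, "ay": 0, "az": 0},
  {"fingers": 1, "x": 0, "y": 0, "z": -0.02, "ax": 0, "ay": 0, "az": 0},
  {"fingers": 1, "x": 0, "y": 0, "z": 0, "ax": 0, "ay": 0, "az": 0},
])

```text
clock: 13.93
tcp_pos: [0.5274, -0.2186, 0.1342]
orientation: [-0.222, 3.124, -0.005]
contact_force: [0.4, 0.6, 0.4]
grip_width: 0.0855
gripper_force: 0.0
```

```bash
python3 - <<'E'
from bat import *
f=grab("wrist");print("bat x,y in lamp",batx(f,np.array([.5577,-.2125]),8.1));o=r.get_obs();print(o["tcp_pos"],o["contact_force"],o["grip_width"])
C=cloud(f);t=np.radians(8.1);u=np.array([np.cos(t),np.sin(t)]);n=np.array([-u[1],u[0]]);q=C[...,:2]-[.5577,-.2125];X=q@u;Y=q@n
for a in range(-4,60,4):
    k=(abs(Y)<.008)&(X>a/1e3)&(X<(a+4)/1e3)&(C[...,2]<.1)
    if k.sum()>5:print(a,np.median(C[...,2][k]).round(4),k.sum())
E
```

```text
bat x,y in lamp (np.float64(-0.02021674231710205), np.float64(-0.00011416349495403828), np.int64(11564))
[ 0.52621152 -0.2180048   0.13194307] [ 0.06808897 -0.67536373 -0.4402612 ] 0.08545460578226242
-4 0.0675 34
0 0.0755 399
4 0.0824 193
8 0.0826 161
12 0.0826 160
16 0.0826 153
20 0.0825 155
24 0.0826 147
28 0.0826 150
32 0.0825 154
36 0.0825 141
40 0.0826 150
44 0.0826 149
48 0.0826 135
52 0.0835 200
56 0.0846 134
```

```bash
python3 -c "
from bench import r
print(r.hand_in())"
```

```text
the job is handed in; nothing more can be done
None
```

The battery is off the charger and locked in the work light, and the job is handed in at about 14 s; no verdict came back. After release it stayed 20 mm short of the light's origin, with the catch lying level and the gripper clear.

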